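# Fit the bush on the pump impeller and show it to the inspection camera

### The arm

A 6-joint arm with a two-finger parallel gripper is mounted at the origin on a cart in front of the work surface, level with it; the furniture and walls round the work are solid. World frame = base frame: x ahead of the robot, y to its left, z up, the work surface at z = 0. Lengths are in m, angles in degrees, forces in N, time in s.
With the tool pointing down it reaches from about 0.375 to 0.9 m from the base axis. Payload 3.1 kg.
Tool frame: the origin (TCP) lies at the very end of the fingers, on their centre line; the grasp point (between the pads) lies 19 mm behind it; z points along the fingers, y is the line along which they close (so a half turn about z gives the same grasp; the last joint's range is limited). The gripper opens to 87 mm and grips with 3 to 60 N. Pads are 19 mm wide; open, the fingers measure 117 mm over their backs; the gripper's body (75 mm by 190 mm) begins 51 mm behind the grasp point.
Start: joints at [-80.93, 30.224, 82.088, -0, 67.689, -10.227], TCP at [0.207, -0.59, 0.223] pointing down, gripper open.
Joint ranges: [-176.69, 176.69], [-43.24, 126.21], [12.49, 139.97], [-82, 262], [0, 151.66], [-163.58, 163.58]. Speed limits (degrees/s): [159.86, 159.86, 180, 180, 180, 180].

### API

Orientations are given as a 3x3 rotation matrix whose columns are the frame's x, y, z axes.
In Python, from rig import readout, cams, bot gives the robot as it stands.
- The arm moves only by the shell command python3 -m inch 'ROWS'. ROWS is JSON, a list of rows, each a list of 5 numbers: the shift along the world's x, y, z in cm, then the turn about the world's z in degrees, then the finger opening in cm, from 0 to 8.7. In form: [[dx, dy, dz, twist, fingers], ...]. A call has 1 to 10 rows; each row is the pose to reach, as a shift and turn from the pose commanded when the call began; what a row does not reach only later rows make up. A row lasts 1/12 s, in which the tool goes at most 41.7 mm and 7.16 degrees, less where a joint would pass 70% of its speed; a pose out of reach is approached as far as the arm can. A call with a gripper value outside its range is refused whole. The fingers move at their own pace and stop on an object; the grip force is fixed at half the most. Time passes only in rows, so rows that repeat a pose let the fingers close. It gives the time, the measured TCP pose, the force, the opening and the grip force at its end, in the units of the state.
- readout.read_state(): the state, without advancing time (a new reading comes with each control period).
- cams.capture(name): name is "side" or "top"; returns a dict with "image" (420x560x3 uint8, blue, green, red), "intrinsics" (3x3 intrinsics, pixels), "xyz" and "rotation" of the camera in the world. Camera axes: x right, y down, z forward; pixel columns grow to the right and rows downward; lengths in m; the calibration is good to about 2 mm. A picture is of the moment at which its call begins. There is no depth.
- bot.hand_in(): hands the job in; it is judged then, once.
The state is a dict: "time_s": time; "joint_positions": joint angles; "qvel": joint speeds; "tau": joint torques, N m; "position": TCP position; "tcp_rot": TCP orientation; "force": force on the tool from outside, world axes, zero at the start; "moment": the same for the moment, N m; "opening": opening from 0.0 (shut) to 1.0 (fully open); "grasp_force": force on a finger pad.
Only numpy, scipy, OpenCV 4.12 (cv2) and the standard library are available. Lean on these libraries where they do the work, as an engineer would, in place of code of your own. Each camera call takes 0.05 s, during which the arm holds its last target. There are 200 camera calls.

### The job

The washing machine's drain pump is being overhauled: slide the new brass bush over the upright shaft of the white impeller standing in the blue jig, let it rest fully down on the collar and let go of it. Then take the impeller by the flat steel tang at the top of its shaft, lift it out of the jig with the bush on it and present it to the inspection camera: bush centred in front of the lens, 160 mm from the lens front, tang end up, the shaft leaning so that it is parallel to the camera's flat front face (square to the line of sight). Finish while holding it there still in the gripper; do not touch the camera or its stand, and leave the black rubber bush and the other loose things where they are.

Things in the scene. Friction and masses are not known exactly. Their poses are not given: they have to be found in the camera images.
- bush: new brass bush, a plain tube: 40 mm outside diameter, 20 mm bore, 22 mm high, 35 g; loose, standing on the worktop with its bore upright; origin at the centre of its underside, z along the bore. Either end may go down
- bush_mid (a point): the middle of the brass bush on its axis, 11 mm above its underside
- old_bush: worn black rubber bush of the same size as the brass one, on the worktop, to be left alone; which of the two is on the left varies
- impeller: white pump impeller, 0.14 kg, loose, upright in the jig: disc 62 mm across, vanes to 18 mm height, collar 30 mm across to 28 mm, steel shaft 17 mm thick to 54 mm, taper to 60 mm, steel tang to 86 mm: 9 mm thick along body x (grip across this), 13 mm wide along y. Origin: centre of underside, z along the shaft
- seat (a point): on the impeller's axis 39 mm above its origin: where the middle of the seated bush lies. The bush slides over tang and taper, has 1.5 mm radial clearance on the round shaft and rests on the collar, its underside 28 mm above the impeller's origin; 36 mm of shaft and tang then stand out above it
- tang (a point): on the impeller's axis 76 mm above its origin, a good place to grip the flats
- jig: blue fixed block 100x100x18 mm on the worktop with a round recess 8 mm deep, 65 mm across, in which the impeller stands loosely (recess floor 10 mm above the worktop). Origin at the centre of the underside
- cam_stand: fixed stand of the inspection camera: round foot 100 mm across and post to 0.28 m height; origin at the centre of the foot's underside; its -x points the way the camera looks, seen from above. Not to be touched
- camera (a joint): tilt of the camera's grey head; its level hinge is 285 mm above the worktop over the foot's centre; 0 = looks level, positive = looks down (rad). Stiff, keeps its start value, 0.3 to 0.55. Head 32x52x62 mm; front of the black lens barrel 40 mm from the hinge; the line of sight passes through the hinge
- focus (a point): the point in the air on the camera's line of sight, 160 mm from the lens front (200 mm from the hinge), where the middle of the bush is to be. Its frame is the camera head's: -x is the direction of sight, y level, z the camera's up, parallel to its front face
- tape_measure: yellow tape measure, 77x35x56 mm, loose bystander
- masking_tape: roll of masking tape, 98 mm across, 25 mm high, loose bystander
- marker: black and white marker pen, 135 mm long, loose bystander lying on the worktop
- screwdriver: red screwdriver, 180 mm long, loose bystander
- scissors: blue scissors, 199 mm long, loose bystander
Things that resemble listed ones, but are neither listed nor needed, are in the scene too. Of the things that look like the bush, take the one that is farthest to the robot's left at the start. There is more than one size of the impeller; the one meant has the size given above.

How it is judged:
By the outcome, as a careful person would: the job done as asked, in the order asked, and still so for the second after the job is handed in, while the arm keeps its last pose, push and grip.
It also fails if it takes over 61 s, if anything falls off the work surface, if the arm or the gripper's body presses on something with over 40 N, if the wrist force passes 120 N, or if a joint passes its speed limit or range.

## Working session

There is one attempt and no reset: what is moved stays moved. The work goes in short steps, Python scripts to look and compute and a shell command to move; the robot and the scene stay as the last step left them, time stands still between calls to the robot, and variables do not carry over. Pictures are saved under pics/ and viewed, at most 10 in all, crops included, and the job is handed in when it is done.

```bash
ls; mkdir -p pics; cat > h.py <<'E'
import numpy as np,cv2
from rig import readout,cams,bot
def snap(n,f):
    c=cams.capture(n); cv2.imwrite(f'pics/{f}.png',c['image']); np.savez(f'pics/{f}.npz',**c); return c
def load(f): return dict(np.load(f'pics/{f}.npz'))
def ray(c,p):
    d=c['rotation']@np.linalg.inv(c['intrinsics'])@np.array([p[0],p[1],1.]); return c['xyz'],d/np.linalg.norm(d)
def onz(c,p,z):
    o,d=ray(c,p); return o+d*(z-o[2])/d[2]
def proj(c,X):
    q=c['intrinsics']@c['rotation'].T@(np.asarray(X,float)-c['xyz']); return q[:2]/q[2]
def tri(c1,p1,c2,p2):
    o1,d1=ray(c1,p1);o2,d2=ray(c2,p2)
    s=np.linalg.lstsq(np.c_[d1,-d2],o2-o1,rcond=None)[0]
    a=o1+s[0]*d1;b=o2+s[1]*d2; return (a+b)/2,np.linalg.norm(a-b)
def crop(f,x,y,w,h,k):
    i=cv2.imread(f'pics/{f}.png')[y:y+h,x:x+w]; cv2.imwrite(f'pics/{f}_{x}_{y}.png',cv2.resize(i,None,fx=k,fy=k,interpolation=cv2.INTER_CUBIC))
E
python3 -c "
from h import *
for n in ('top','side'):
    c=snap(n,n+'0');print(n,c['intrinsics'].round(1).tolist(),c['xyz'],c['rotation'].round(3).tolist())
print(readout.read_state())
i=np.hstack([cv2.imread('pics/top0.png'),cv2.imread('pics/side0.png')])
cv2.imwrite('pics/t0.png',cv2.resize(cv2.imread('pics/top0.png'),(800,600),interpolation=cv2.INTER_CUBIC))
cv2.imwrite('pics/s0.png',cv2.resize(cv2.imread('pics/side0.png'),(800,600),interpolation=cv2.INTER_CUBIC))
"
```

```text
pics
top [[386.6, 0.0, 277.0], [0.0, 386.6, 207.8], [0.0, 0.0, 1.0]] [ 0.36019271 -0.04800591  1.36161003] [[0.062, -0.975, 0.212], [-0.998, -0.06, 0.016], [-0.003, -0.213, -0.977]]
side [[532.2, 0.0, 276.2], [0.0, 532.2, 218.6], [0.0, 0.0, 1.0]] [-0.36294874 -0.04021397  1.1573154 ] [[-0.002, -0.717, 0.697], [-1.0, -0.005, -0.007], [0.008, -0.697, -0.717]]
{'time_s': 0.1, 'joint_positions': array([-8.09315876e+01,  3.02747973e+01,  8.21484428e+01,  1.25131831e-04,
        6.76897021e+01, -1.02259895e+01]), 'qvel': array([-1.33411404e-02, -5.73544337e-02, -1.97498530e-01, -1.29495115e-01,
        1.91285102e-04,  4.06088034e-02]), 'tau': array([ 4.95683598e-04, -4.40986204e+01, -1.77150822e+01,  6.33980683e-02,
        5.34007244e-02, -4.80819472e-05]), 'position': array([ 0.20645072, -0.5892233 ,  0.22166042]), 'tcp_rot': array([[ 9.43833569e-01,  3.30421092e-01, -3.08694967e-04],
       [ 3.30421049e-01, -9.43831627e-01,  1.94689337e-03],
       [ 3.51938560e-04, -1.93954263e-03, -9.99998057e-01]]), 'force': array([-0.49134477, -0.10568831,  0.36611856]), 'moment': array([0.03065646, 0.06425352, 0.01310918]), 'grasp_force': 0.0, 'opening': 1.003186247807085}
```

View pics/t0.png

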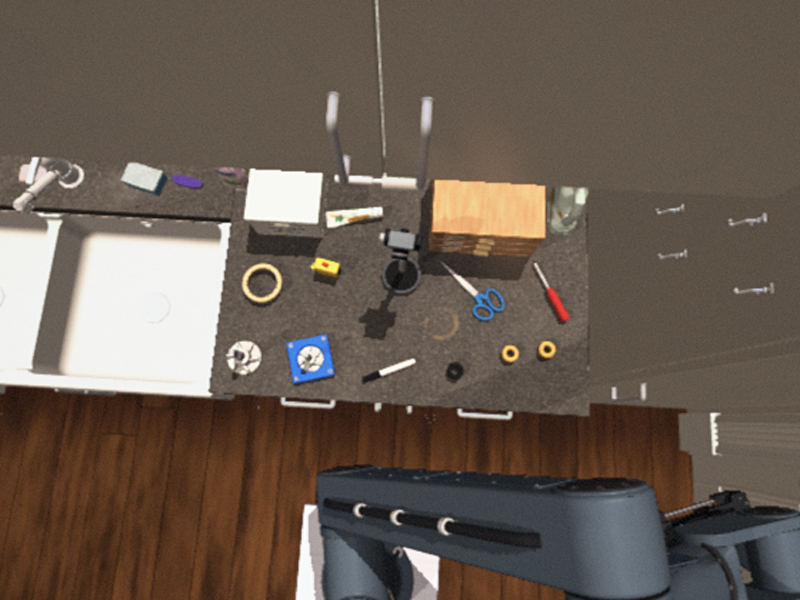

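View pics/s0.png

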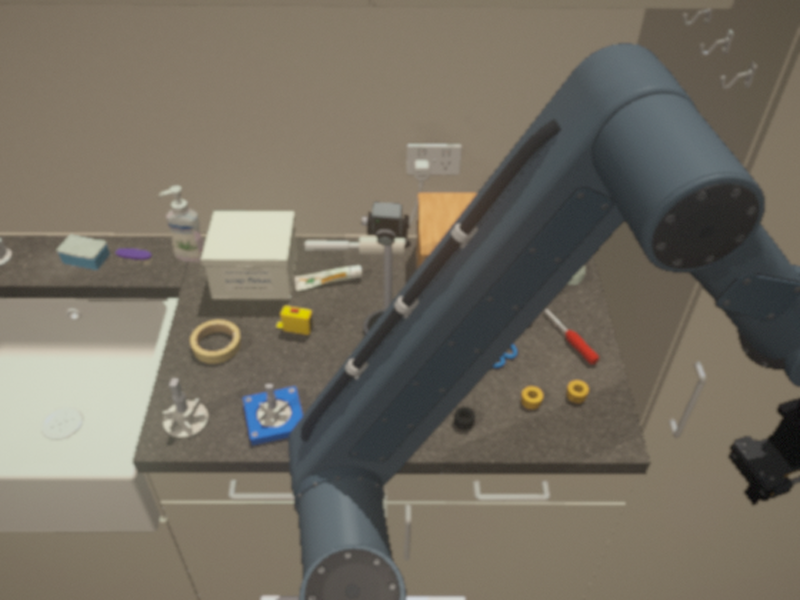

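```bash
python3 -c "
from h import *
T=cv2.imread('pics/top0.png');S=cv2.imread('pics/side0.png')
def t(i,x,y,w,h): return cv2.resize(i[y:y+h,x:x+w],(400,300),interpolation=cv2.INTER_CUBIC)
# top: jig, cam ; side: jig, cam
cv2.imwrite('pics/c1.png',np.vstack([np.hstack([t(T,190,225,60,45),t(T,250,150,60,45)]),np.hstack([t(S,165,260,60,45),t(S,230,130,80,60)])]))
cv2.imwrite('pics/c2.png',np.vstack([np.hstack([t(T,340,225,60,45),t(T,300,225,60,45)]),np.hstack([t(S,355,255,60,45),t(S,300,270,60,45)])]))
"
```

```text
(no output)
```

View pics/c1.png

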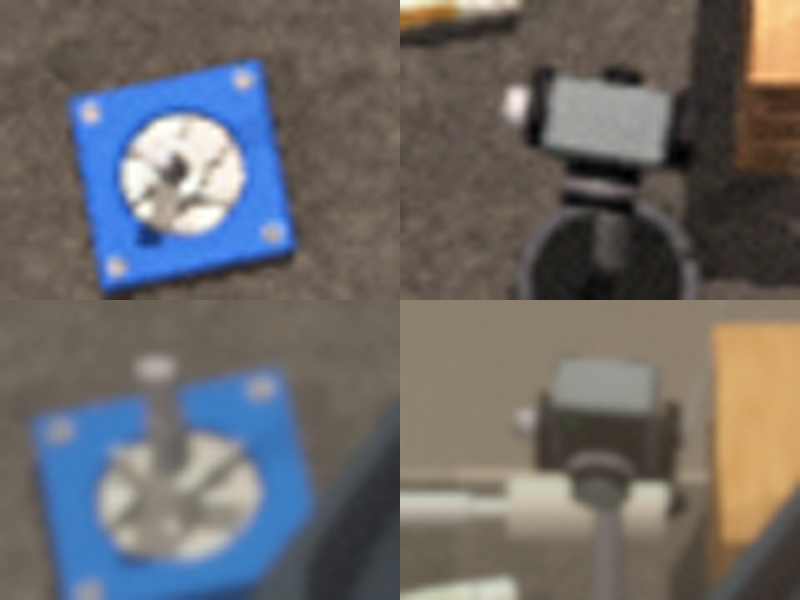

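View pics/c2.png

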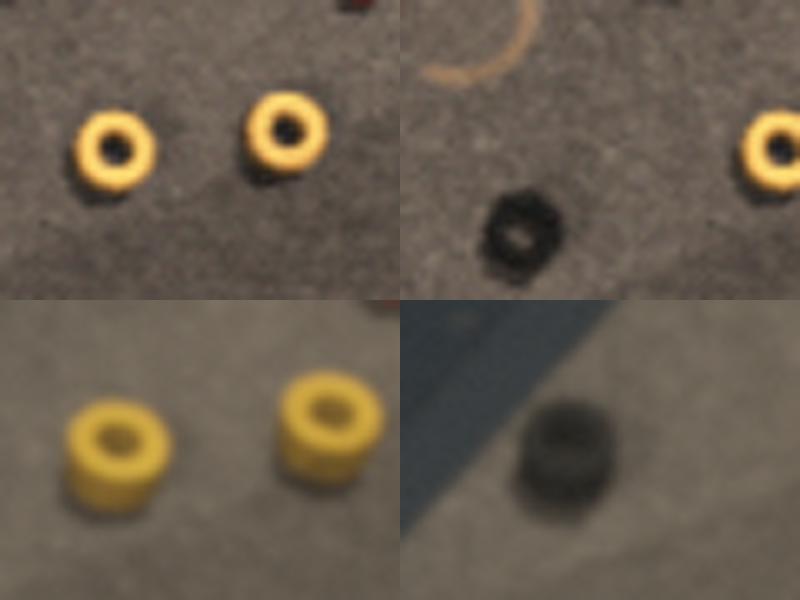

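```bash
cat >> h.py <<'E'
def tp(x0,y0,s,x,y): return ((x+.5)/s+x0-.5,(y+.5)/s+y0-.5)
E
python3 -c "
from h import *
T=load('top0');S=load('side0');s=20/3
b1=tp(340,225,s,115,150);b2=tp(355,255,s,118,140)
print('bush',onz(T,b1,.022),onz(S,b2,.022),tri(T,b1,S,b2))
b=tp(340,225,s,287,132);print('other',onz(T,b,.022))
i1=tp(190,225,s,182,173);print('disc top',onz(T,i1,.026)); i2=tp(165,260,s,180,197);print('disc side',onz(S,i2,.026))
j=[(90,112),(245,80),(272,233),(117,266)];P=[onz(T,tp(190,225,s,*q),.018) for q in j];print('jig',np.mean(P,0),[p.round(4).tolist() for p in P])
print('tip side z.096',onz(S,tp(165,260,s,156,65),.096),'top',onz(T,tp(190,225,s,174,162),.096))
h=[(555,78),(672,90),(665,163),(545,150)]
for z in (.30,.315): print(z,[onz(T,tp(250,150,s,x-400,y),z)[:2].round(4).tolist() for x,y in h])
print('foot',onz(T,(402*.7,275*.7),0.01))
"
```

```text
bush [ 0.52902369 -0.31102104  0.022     ] [ 0.52814907 -0.31057525  0.022     ] (array([ 0.52919684, -0.3110845 ,  0.02068526]), np.float64(0.00038280647264180294))
other [ 0.54393423 -0.40020699  0.022     ]
disc top [0.48680622 0.17178077 0.026     ]
disc side [0.47777374 0.17091053 0.026     ]
jig [0.48792616 0.17364941 0.018     ] [[0.5164, 0.2243, 0.018], [0.5382, 0.1447, 0.018], [0.4595, 0.1235, 0.018], [0.4376, 0.2021, 0.018]]
tip side z.096 [0.48785616 0.17376008 0.096     ] top [0.48530912 0.16470084 0.096     ]
0.3 [[0.7272, -0.0101], [0.7249, -0.061], [0.6918, -0.0598], [0.6945, -0.0079]]
0.315 [[0.722, -0.0106], [0.7197, -0.0608], [0.6871, -0.0596], [0.6897, -0.0085]]
foot [ 0.71115756 -0.03825964  0.01      ]
```

```bash
python3 -m inch '[[32.2,27.8,0,0,6],[32.2,27.8,0,0,6],[32.2,27.8,0,0,6],[32.2,27.8,0,0,6],[32.2,27.8,-4,0,6],[32.2,27.8,-8,0,6],[32.2,27.8,-10,0,6],[32.2,27.8,-10,0,6],[32.2,27.8,-10,0,6],[32.2,27.8,-10,0,6]]'; python3 -m inch '[[0,0,0,0,6],[0,0,0,0,6],[0,0,0,0,6],[0,0,0,0,6]]'
```

```text
time_s: 0.93
position: [0.5097, -0.3273, 0.1333]
tcp_rot: [[0.944, 0.33, -0.001], [0.33, -0.944, 0.0], [-0.0, -0.001, -1.0]]
force: [0.4, -0.8, -0.6]
opening: 0.687
grasp_force: 0.0
time_s: 1.27
position: [0.5083, -0.3301, 0.1348]
tcp_rot: [[0.944, 0.329, 0.0], [0.329, -0.944, -0.001], [0.0, 0.001, -1.0]]
force: [-0.9, -0.5, -0.0]
opening: 0.688
grasp_force: 0.0
```

```bash
python3 -m inch '[[2.05,1.93,-4,0,6.5],[2.05,1.93,-8,0,6.5],[2.05,1.93,-11,0,6.5],[2.05,1.93,-12.8,0,6.5],[2.05,1.93,-12.9,0,6.5],[2.05,1.93,-12.9,0,6.5],[2.05,1.93,-12.9,0,3],[2.05,1.93,-12.9,0,3],[2.05,1.93,-12.9,0,3],[2.05,1.93,-12.9,0,3]]';  python3 -m inch '[[0,0,0,0,3],[0,0,0,0,3],[0,0,0,0,3]]'
```

```text
time_s: 2.1
position: [0.53, -0.3104, 0.007]
tcp_rot: [[0.944, 0.33, 0.002], [0.33, -0.944, -0.002], [0.001, 0.002, -1.0]]
force: [-0.2, -0.0, -0.0]
opening: 0.53
grasp_force: 0.0
time_s: 2.35
position: [0.5297, -0.3101, 0.0064]
tcp_rot: [[0.944, 0.331, 0.001], [0.331, -0.944, -0.001], [0.001, 0.001, -1.0]]
force: [-1.0, -0.1, 7.1]
opening: 0.442
grasp_force: 30.0
```

```bash
python3 -m inch '[[0,0,4,0,3],[0,1,8,0,3],[-1,4,12,0,3],[-1,8,15,0,3],[-2,12,15,0,3],[-2,16,15,0,3],[-2,20,15,0,3],[-3,24,15,0,3],[-3,28,15,0,3],[-3,32,15,0,3]]';  python3 -m inch '[[-1,4,0,0,3],[-1,8,0,0,3],[-1,12,0,0,3],[-1,14,0,0,3],[-1.1,15,0,0,3],[-1.1,15,0,0,3]]'
python3 -c "
from h import *
for n in ('top','side'): snap(n,n+'1')
T=cv2.imread('pics/top1.png');S=cv2.imread('pics/side1.png')
s=readout.read_state();print(s['position'],s['opening'],s['grasp_force'])
def t(i,x,y,w,h): return cv2.resize(i[y:y+h,x:x+w],(400,300),interpolation=cv2.INTER_CUBIC)
cv2.imwrite('pics/c3.png',np.vstack([np.hstack([t(T,180,215,80,60),t(T,240,150,80,60)]),np.hstack([t(S,165,235,80,60),t(S,230,130,80,60)])]))
"
```

```text
time_s: 3.18
position: [0.498, 0.0065, 0.1554]
tcp_rot: [[0.944, 0.33, -0.001], [0.33, -0.944, 0.0], [-0.001, -0.001, -1.0]]
force: [1.1, -1.2, -0.8]
opening: 0.442
grasp_force: 30.0
time_s: 3.68
position: [0.4876, 0.1563, 0.1552]
tcp_rot: [[0.943, 0.334, -0.0], [0.334, -0.943, 0.0], [-0.0, -0.0, -1.0]]
force: [0.0, 1.1, -0.9]
opening: 0.444
grasp_force: 30.0
[0.48812358 0.15390421 0.15517577] 0.4442295627787855 29.999419427313114
```

View pics/c3.png

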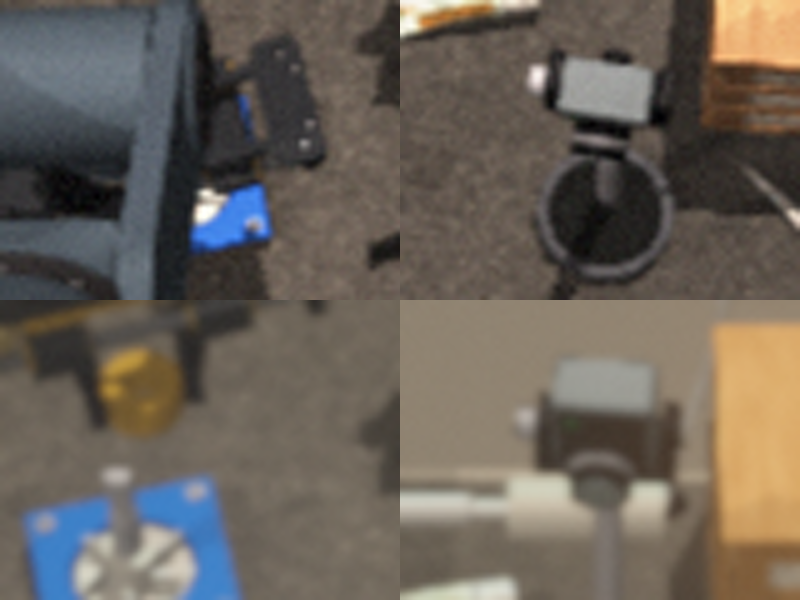

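```bash
python3 -c "
from h import *
crop('side1',170,230,50,60,10)
"
```

```text
(no output)
```

View pics/side1_170_230.png

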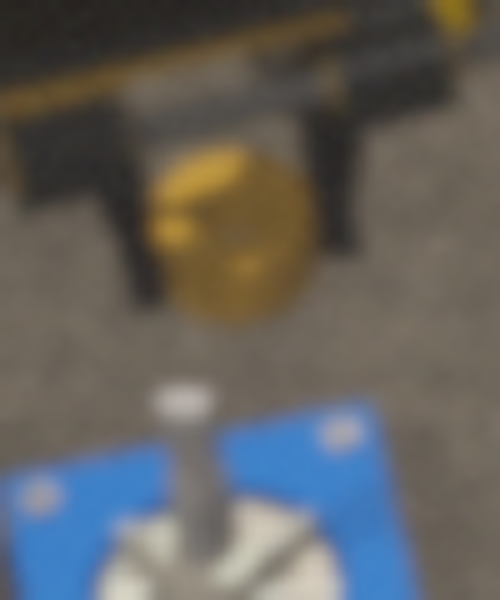

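```bash
python3 -c "
from h import *
S=load('side1');p=readout.read_state()['position']
a=np.linspace(0,2*np.pi,60)
P=np.array([proj(S,[p[0]+.02*np.cos(t),p[1]+.02*np.sin(t),p[2]-.0064+h]) for t in a for h in (0,.022)])
q=(P+.5-[170,230])*10;print('pred bush x',q[:,0].min(),q[:,0].max(),'y',q[:,1].min(),q[:,1].max())
t=tp(170,230,10,184,401);print('tip',onz(S,t,.096))
for x,y in ((.4875,.1735),(.4875,.1715),(.4855,.1735)): print(((proj(S,[x,y,.096])+.5-[170,230])*10).round(1))
I=load('side1')['image'].astype(float)
# gold mask
m=(I[...,2]-I[...,0]>60)&(I[...,2]>90); m[:243]=0;m[265:]=0;m[:,:182]=0;m[:,205:]=0
y,x=np.nonzero(m);print((x.min()-170)*10,(x.max()+1-170)*10,(y.min()-230)*10,(y.max()+1-230)*10)
"
```

```text
pred bush x 149.86356889285503 323.0970827040221 y 143.66461463162693 325.9857708631574
tip [0.48680269 0.17370364 0.096     ]
[185.6 399.4]
[193.5 399.4]
[184.7 405.5]
150 300 150 320
```

```bash
python3 -m inch '[[-0.1,1,0,0,3],[-0.1,1.9,0,0,3],[-0.1,1.9,-1,0,3],[-0.1,1.9,-2.5,0,3],[-0.1,1.9,-4,0,3],[-0.1,1.9,-5,0,3],[-0.1,1.9,-6,0,3],[-0.1,1.9,-7,0,3],[-0.1,1.9,-7,0,3]]';python3 -c "
from h import *
for i in range(3):
  snap('side','side2');s=readout.read_state();print(s['position'],s['force'])"; python3 -m inch '[[0,0,-0.5,0,3],[0,0,-1,0,3],[0,0,-1.5,0,3],[0,0,-2,0,3],[0,0,-2,0,3]]'
```

```text
time_s: 4.53
position: [0.4861, 0.1731, 0.0833]
tcp_rot: [[0.944, 0.33, -0.004], [0.33, -0.944, -0.001], [-0.004, -0.001, -1.0]]
force: [-0.9, 1.1, -1.1]
opening: 0.44
grasp_force: 30.0
[0.48661774 0.17324177 0.0842179 ] [ 0.01216149  0.05766882 -0.0643367 ]
[0.48721251 0.17339055 0.08493863] [-0.44237801 -0.04981108 -0.19191004]
[0.48760683 0.17349728 0.08542919] [ 0.0174312  -0.42494616 -0.74587809]
time_s: 5.1
position: [0.4868, 0.1734, 0.0644]
tcp_rot: [[0.944, 0.33, -0.001], [0.33, -0.944, -0.0], [-0.001, -0.0, -1.0]]
force: [0.6, -0.1, -1.7]
opening: 0.446
grasp_force: 30.0
```

```bash
python3 -m inch '[[0,0,-0.6,0,3],[0,0,-1.2,0,3],[0,0,-1.7,0,3],[0,0,-1.9,0,3],[0,0,-1.9,0,3],[0,0,-1.9,0,3]]'; python3 -m inch '[[0,0,0,0,6],[0,0,0,0,6],[0,0,0,0,6],[0,0,0,0,6],[0,0,0,0,6],[0,0,1.5,0,6],[0,0,3,0,6],[0,0,6,0,6],[0,0,9,0,6],[0,0,9,0,6]]'; python3 -c "
from h import *
snap('side','side3');crop('side3',165,230,60,60,10)"
```

```text
time_s: 5.6
position: [0.4872, 0.1735, 0.0461]
tcp_rot: [[0.944, 0.33, -0.001], [0.33, -0.944, -0.0], [-0.001, -0.0, -1.0]]
force: [1.0, -0.2, 0.0]
opening: 0.442
grasp_force: 30.0
time_s: 6.43
position: [0.4909, 0.1741, 0.1412]
tcp_rot: [[0.944, 0.331, 0.01], [0.331, -0.944, 0.001], [0.01, 0.002, -1.0]]
force: [1.2, 0.6, 0.5]
opening: 0.687
grasp_force: 0.0
```

View pics/side3_165_230.png

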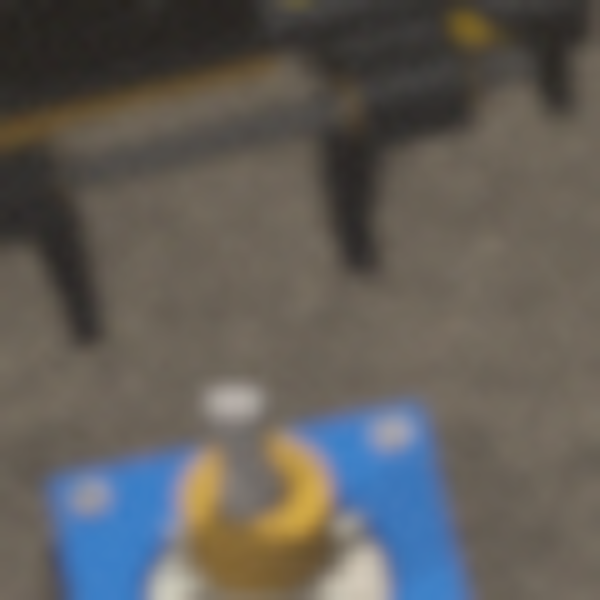

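```bash
python3 -m inch '[[0,0,0,7,5],[0,0,0,14,5],[0,0,0,21,5],[0,0,0,28,4],[0,0,0,35,3],[0,0,0,42,3],[0,0,0,49,3],[0,0,0,56,3],[0,0,0,63,3],[0,0,0,70,3]]'; python3 -m inch '[[0,0,0,7,3],[0,0,0,14,3],[0,0,0,16,3],[0,0,0,16,3],[0,0,0,16,3],[0,0,0,16,3]]'; python3 -c "
from h import *
snap('side','side4');crop('side4',165,230,60,60,10);print(readout.read_state()['position'])"
```

```text
time_s: 7.32
position: [0.4863, 0.1734, 0.1351]
tcp_rot: [[0.006, 1.0, -0.002], [1.0, -0.006, -0.0], [-0.0, -0.002, -1.0]]
force: [-0.7, -0.9, -0.0]
opening: 0.351
grasp_force: 0.0
time_s: 7.82
position: [0.4869, 0.1734, 0.1357]
tcp_rot: [[-0.263, 0.965, -0.001], [0.965, 0.263, -0.0], [0.0, -0.001, -1.0]]
force: [-0.6, 0.4, 0.1]
opening: 0.346
grasp_force: 0.0
[0.48699186 0.17346208 0.13588531]
```

```bash
python3 -m inch '[[0,0,-2.5,0,3],[0,0,-5,0,3],[0,0,-6.4,0,3],[0,0,-6.8,0,3],[0,0,-6.8,0,3],[0,0,-6.8,0,0],[0,0,-6.8,0,0],[0,0,-6.8,0,0],[0,0,-6.8,0,0],[0,0,-6.8,0,0]]'; python3 -m inch '[[0,0,0,0,0],[0,0,0,0,0]]'
```

```text
time_s: 8.7
position: [0.4886, 0.1737, 0.0695]
tcp_rot: [[-0.264, 0.965, 0.003], [0.965, 0.264, 0.0], [-0.0, 0.003, -1.0]]
force: [1.5, 0.4, 5.1]
opening: 0.098
grasp_force: 47.8
time_s: 8.87
position: [0.4886, 0.1737, 0.0695]
tcp_rot: [[-0.264, 0.965, 0.003], [0.965, 0.264, 0.0], [-0.0, 0.003, -1.0]]
force: [0.9, 0.2, 6.0]
opening: 0.097
grasp_force: 47.8
```

```bash
cat > cam.py <<'E'
from h import *
from scipy.optimize import least_squares
T=load('top1');S=load('side1')
t=lambda x,y:tp(240,150,5,x-400,y); s=lambda x,y:tp(230,130,5,x-400,y-300)
kp=[(.016,.026,.031),(.016,-.026,.031),(-.016,-.026,.031),(-.016,.026,.031)]
to=[t(563,57),t(655,70),t(648,125),t(555,113)]; so=[s(562,358),s(655,362),s(658,413),s(552,409)]
foot=t(606,213); lensS=s(601,489)
def F(v):
    x,y,yaw,a,ox,oz=v
    Rz=np.array([[np.cos(yaw),-np.sin(yaw),0],[np.sin(yaw),np.cos(yaw),0],[0,0,1]])
    # head +x is backwards; looking down: -x=(-cos,0,-sin)
    Ry=np.array([[np.cos(a),0,-np.sin(a)],[0,1,0],[np.sin(a),0,np.cos(a)]])
    H=np.array([x,y,.285]);R=Rz@Ry
    return H,R
def res(v):
    H,R=F(v);r=[]
    for k,p,q in zip(kp,to,so):
        X=H+R@(np.array(k)+[v[4],0,v[5]]); r+=[proj(T,X)-p,proj(S,X)-q]
    r.append((proj(T,[v[0],v[1],.004])-foot)); r.append((proj(S,H+R@[-.04,0,0])-lensS))
    return np.concatenate(r+[np.array([v[4],v[5]])/.004])
if __name__=='__main__':
    f=least_squares(res,[.711,-.038,-.05,.4,0,0]);print(f.x,f.cost);print(f.fun.round(2))
    J=np.linalg.inv(f.jac.T@f.jac);print('sd',np.sqrt(np.diag(J))*.5)
    H,R=F(f.x);fo=H+R@[-.2,0,0];print('tilt',np.degrees(f.x[3]),'yaw',np.degrees(f.x[2]),'focus',fo,'up',R[:,2],'grip',fo+R[:,2]*.037)
E
python3 cam.py
```

```text
[ 0.71308248 -0.03566237 -0.06924399  0.22958242 -0.00151587  0.00510702] 2.9963311138896827
[ 0.37 -0.3  -1.07  0.4   0.25 -0.62  0.75  0.58  0.21 -0.34 -0.65  0.36
  0.54 -0.24 -0.12  0.14 -0.1   0.16 -0.    0.47 -0.38  1.28]
sd [0.00152246 0.00048766 0.01690615 0.04397948 0.00130999 0.00119362]
tilt 13.15410374140831 yaw -3.9673885237342446 focus [ 0.51879689 -0.02218772  0.23948582] up [-0.22702557  0.01574533  0.97376151] grip [ 0.51039694 -0.02160514  0.27551499]
```

```bash
python3 -c "
from h import *
T=np.mean([cams.capture('top')['image'].astype(float) for i in range(4)],0);S=np.mean([cams.capture('side')['image'].astype(float) for i in range(4)],0)
cv2.imwrite('pics/topA.png',T);cv2.imwrite('pics/sideA.png',S)
g=lambda i,x,y:cv2.resize(np.clip(i[y:y+50,x:x+33]*1.4,0,255).astype('uint8'),(396,600),interpolation=cv2.INTER_CUBIC)
cv2.imwrite('pics/c4.png',np.hstack([g(T,264,156),g(S,253,137)]))
"
```

```text
[ WARN:0@4.197] global loadsave.cpp:1063 imwrite_ Unsupported depth image for selected encoder is fallbacked to CV_8U.
```

View pics/c4.png

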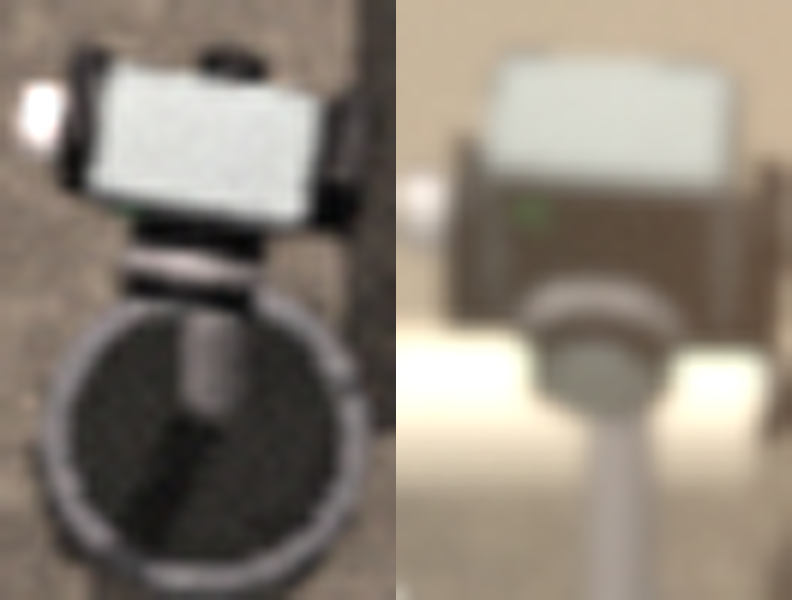

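```bash
cat > cam2.py <<'E'
from cam import *
t=lambda x,y:tp(264,156,12,x,y); s=lambda x,y:tp(253,137,12,x-396,y)
to=[t(112,65),t(324,95),t(310,222),t(90,195)]; so=[s(495,52),s(735,68),s(727,187),s(487,170)]
foot=t(207,431); lensS=s(601,373); rimT=t(193,301); kT=t(42,120);kS=s(428,205)
k3=tri(T,kT,S,kS)
W=dict(kn=1,le=1)
def res(v,sig=.005):
    H,R=F(v);r=[]
    for k,p,q in zip(kp,to,so):
        X=H+R@(np.array(k)+[v[4],0,v[5]]); r+=[proj(T,X)-p,proj(S,X)-q]
    r.append((proj(T,[v[0],v[1],.004])-foot))
    r.append(W['le']*(proj(S,H+R@[-.04,0,0])-lensS)); r.append(W['le']*(proj(T,H+R@[-.04,0,.0145])-rimT)[1:])
    K=H+R@[0,v[6],0]; r+=[W['kn']*(proj(T,K)-kT),W['kn']*(proj(S,K)-kS)]
    return np.concatenate(r+[np.array([v[4],v[5]])/sig])
if __name__=='__main__':
    print('knob',k3)
    for w in [(1,1),(0,1),(1,0),(0,0)]:
        W['kn'],W['le']=w
        f=least_squares(res,[.711,-.038,-.05,.4,0,0,.04]);print(w,f.x.round(4),round(f.cost,2))
        H,R=F(f.x);fo=H+R@[-.2,0,0];print('  tilt',np.degrees(f.x[3]),'yaw',np.degrees(f.x[2]),'focus',fo.round(4))
        if w==(1,1): print(f.fun.round(2))
    # unconstrained: triangulated corners
    P=np.array([tri(T,a,S,b)[0] for a,b in zip(to,so)]);print(P.round(4))
E
python3 cam2.py
```

```text
knob (array([0.71766773, 0.00570548, 0.28689002]), np.float64(0.0012780184005477422))Traceback (most recent call last):
  File "cam2.py", line 19, in <module>
    f=least_squares(res,[.711,-.038,-.05,.4,0,0,.04]);print(w,f.x.round(4),round(f.cost,2))
    return func(*args, **kwargs)
    vector_fun = VectorFunction(
        fun_wrapped,
    ...<6 lines>...
        workers=workers
    )
    self._update_fun()
    ~~~~~~~~~~~~~~~~^^
    self.f = self.fun_wrapped(xp_copy(self.x))
             ~~~~~~~~~~~~~~~~^^^^^^^^^^^^^^^^^
    return np.atleast_1d(self.fun(x))
                         ~~~~~~~~^^^
    return self.f(x, *self.args, **self.kwargs)
           ~~~~~~^^^^^^^^^^^^^^^^^^^^^^^^^^^^^^
  File "cam2.py", line 8, in res
    H,R=F(v);r=[]
        ~^^^
  File "cam.py", line 9, in F
    x,y,yaw,a,ox,oz=v
    ^^^^^^^^^^^^^^^
ValueError: too many values to unpack (expected 6)
```

```bash
sed -i 's/ox,oz=v$/ox,oz=v[:6]/' cam.py; python3 cam2.py
```

```text
knob (array([0.71766773, 0.00570548, 0.28689002]), np.float64(0.0012780184005477422))
(1, 1) [ 0.7154 -0.0356 -0.0802  0.2568 -0.0021  0.006   0.0414] 1.98
  tilt 14.713479387826728 yaw -4.597748777604061 focus [ 0.5226 -0.0201  0.2342]
[-0.34 -0.61  0.08  0.26  0.26 -0.64  0.48  0.06 -0.14  0.07  0.21  0.31
 -0.05 -0.17 -0.42  0.57 -0.07  0.29 -0.01 -0.1   0.17  0.25 -0.12 -0.23
  0.31 -0.42  1.21]
(0, 1) [ 0.7152 -0.0355 -0.0785  0.2508 -0.0021  0.006   0.04  ] 1.87
  tilt 14.36757141516399 yaw -4.495069437790906 focus [ 0.522  -0.0204  0.2354]
(1, 0) [ 0.7152 -0.0356 -0.0812  0.2551 -0.002   0.006   0.0414] 1.96
  tilt 14.618398453291727 yaw -4.649650749814083 focus [ 0.5224 -0.0199  0.2345]
(0, 0) [ 0.7147 -0.0355 -0.0781  0.2484 -0.0018  0.0059  0.04  ] 1.83
  tilt 14.230766746037187 yaw -4.4757103990512 focus [ 0.5214 -0.0204  0.2358]
[[ 0.7187 -0.0105  0.3273]
 [ 0.7146 -0.0609  0.3266]
 [ 0.6863 -0.0592  0.3173]
 [ 0.6892 -0.0082  0.3192]]
```

```bash
cat > cam3.py <<'E'
from cam2 import *
def res(v,wk=1,wl=1):
    H,R=F(v);r=[]; bT=v[7:9];bS=v[9:11]
    for k,p,q in zip(kp,to,so):
        X=H+R@(np.array(k)*[v[11],v[11],1]+[v[4],0,v[5]]); r+=[proj(T,X)+bT-p,proj(S,X)+bS-q]
    r.append((proj(T,[v[0],v[1],.004])+bT-foot))
    r.append(wl*(proj(S,H+R@[-.04,0,0])+bS-lensS)); r.append(wl*(proj(T,H+R@[-.04,0,.0145])+bT-rimT)[1:])
    K=H+R@[0,v[6],0]; r+=[wk*(proj(T,K)+bT-kT),wk*(proj(S,K)+bS-kS)]
    r=np.concatenate(r)/.3
    return np.concatenate([r,[v[4]/.003,v[5]/.008],bT/.6,bS/.8,[(v[11]-1)/.04]])
if __name__=='__main__':
    for wk,wl in [(1,1),(0,1),(1,0),(0,0)]:
        f=least_squares(res,[.711,-.038,-.05,.4,0,0,.04,0,0,0,0,1],args=(wk,wl))
        sd=np.sqrt(np.diag(np.linalg.inv(f.jac.T@f.jac)))
        H,R=F(f.x);fo=H+R@[-.2,0,0];print(wk,wl,f.x.round(4),round(f.cost,2));print('  tilt',np.degrees(f.x[3]),'sd',np.degrees(sd[3]),'yaw',np.degrees(f.x[2]),np.degrees(sd[2]),'focus',fo.round(4))
    print((f.fun[:30]*.3).round(2))
E
python3 cam3.py
```

```text
1 1 [ 0.7156 -0.0357 -0.0766  0.277  -0.0026  0.008   0.0415  0.0137 -0.0545
 -0.0502 -0.1835  0.973 ] 5.77
  tilt 15.870664213565806 sd 1.647150541769473 yaw -4.387278066878432 0.5632064707984993 focus [ 0.5238 -0.021   0.2303]Traceback (most recent call last):
  File "cam3.py", line 14, in <module>
    sd=np.sqrt(np.diag(np.linalg.inv(f.jac.T@f.jac)))
                       ~~~~~~~~~~~~~^^^^^^^^^^^^^^^
    ainv = _umath_linalg.inv(a, signature=signature)
    raise LinAlgError("Singular matrix")
numpy.linalg.LinAlgError: Singular matrix
```

```bash
python3 -m inch '[[0.09,-0.34,0,0,0],[0.18,-0.68,0.1,0,0],[0.26,-0.96,0.18,0,0],[0.34,-1.23,0.25,0,0],[0.49,-1.79,0.37,0,0],[0.57,-2.07,0.42,0,0],[0.64,-2.34,0.45,0,0],[0.8,-2.91,0.5,0,0],[0.8,-2.91,0.5,0,0],[0.8,-2.91,0.5,0,0]]'; python3 -c "
from h import *
snap('side','side5');print(readout.read_state()['position'])"
python3 -m inch '[[0,0,2,0,0],[0,0,6,0,0],[0,0,10,0,0],[0,0,13,0,0],[0,0,13,0,0],[0,0,13,0,0],[0,0,13,0,0]]'; python3 -c "
from h import *
snap('side','side6');snap('top','top6');p=readout.read_state();print(p['position'],p['tcp_rot'][:,1])
g=lambda f,x,y,w,h:cv2.resize(cv2.imread(f'pics/{f}.png')[y:y+h,x:x+w],(400,600),interpolation=cv2.INTER_CUBIC)
cv2.imwrite('pics/c5.png',np.hstack([g('side5',170,230,50,75),g('side6',170,190,50,75)]))
"
```

```text
time_s: 10.1
position: [0.4965, 0.1467, 0.0761]
tcp_rot: [[-0.26, 0.965, 0.004], [0.965, 0.26, 0.004], [0.003, 0.005, -1.0]]
force: [-2.2, 8.3, 18.2]
opening: 0.098
grasp_force: 39.1
[0.49646475 0.14673769 0.07616286]
time_s: 10.73
position: [0.4939, 0.1443, 0.2024]
tcp_rot: [[-0.264, 0.965, -0.003], [0.965, 0.264, -0.0], [0.0, -0.003, -1.0]]
force: [-0.5, -0.6, -1.4]
opening: 0.101
grasp_force: 35.2
[0.4935488  0.14421361 0.20140841] [ 0.96458705  0.26372231 -0.00472882]
```

View pics/c5.png

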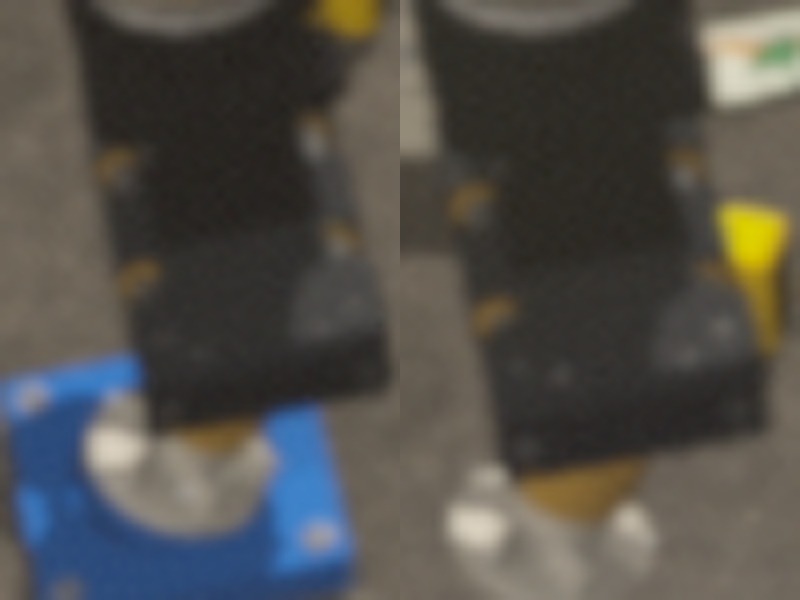

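```bash
python3 -c "
from h import *
I=load('side6')['image'];R=I[240:290,168:212].astype(int)
for y in range(R.shape[0]): print(240+y,''.join('#' if p.min()>105 else '+' if p.min()>85 else 'b' if p[0]-p[2]>50 else 'y' if p[2]-p[0]>45 else '-' if p.max()<60 else '.' for p in R[y]))
"
```

```text
240 .........+++..------------------------------
241 .........+++...-----------------------------
242 ........++++...-----------------------------
243 ......++++++...-----------------------------
244 .....+++++++...----------------------------.
245 ....++++..+++..--..-------------------......
246 ..++++++.++++..--..--------------...........
247 ++++++++++++++..----------.............+++++
248 +++++++++++###+.-..........yyyyy...+.+++++++
249 ++++++++++#####+...yyyyyyyyyyyyy...+++++++++
250 ++++++++++#####+.yyyyyyyyyyyyyy...++++++++++
251 ++++++++++######+yyyyyyyyyyyyy...+++++++++++
252 +++++++++########+yyyyyyyyyyy..+++++++++++++
253 ++++..++##########++yyyyyyyy.+###+++++++++++
254 +++++++#############++yyyyy.+####+++++++++++
255 +++++++###############++...+######++++++++++
256 +++++++#################++++######++++++++++
257 ++++++++########+#######++++#######+++++++++
258 ++++++++#######+++######+++#######++++++++++
259 +++++++++######++########+++######++++++++++
260 +++++++++######+##########+++#####++++++++++
261 ++++++++++#################+++###+++++++++++
262 +++++++++++#######
[... 649 characters left out ...]
bbbb++++bb++++
276 .+++++++++bbbbbbbbbbbbbbbbbbbbbbbbbbbbbb++++
277 .++++##+bbbbbbbbbbbbbbbbbbbbbbbbbbbbbbbbb+++
278 ++++####+bbbbbbbbbbbbbbbbbbbbbbbbbbbbbbbb+++
279 ++++####+bbbbbbbbbbbbbbbbbbbbbbbbbbbbbbbb+++
280 ++++####+bbbbbbbbbbbbbbbbbbbbbbbbbbbbbbbb+++
281 +++++##+bbbbbbbbbbbbbbbbbbbbbbbbbbbbbbbbb+++
282 +++bbbbbbbbbbbbbbbbbbbbbbbbbbbbbbbbbbbbbbb++
283 +++bbbbbbbbbbbbbbbbbbbbbbbbbbbbbbbbbbbbbbb++
284 ++.bbbbbbbbbbbbbbbbbbbbbbbbbbbbbbbbbbbbbbb++
285 ++.bbbbbbbbbbbbbbbbbbbbbbbbbbbbbbbbbbbbbbb++
286 ++.bbbbbbbbbbbbbbbbbbbbbbbbbbbbbbbbbbbbbbbb+
287 +..bbbbbbbbbbbbbbbbbbbbbbbbbbbbbbbbbbbbbbbb+
288 +..bbbbbbbbbbbbbbbbbbbbbbbbbbbbbbbbbbbbbbbb+
289 +...bbbbbbbbbbbbbbbbbbbbbbbbbbbbbbbbbbbbbbb+
```

```bash
cat > imp.py <<'E'
from h import *
def axes(st,lean,th):
    u=lean/np.linalg.norm(lean); ez=np.array([0,0,1.]); a=u*np.sin(th)+ez*np.cos(th); e1=u*np.cos(th)-ez*np.sin(th); return a,e1,np.cross(a,e1)
def sil(c,st,th,hg=.0785,sgn=1):
    R=st['tcp_rot']; G=st['position']-.019*R[:,2]; lean=-R[:,0]*sgn; lean=lean*[1,1,0]
    a,e1,e2=axes(st,lean,th); t=np.linspace(0,2*np.pi,120); O=G-a*hg
    P=np.array([proj(c,O+h*a+r*(np.cos(x)*e1+np.sin(x)*e2)) for x in t for h,r in ((0,.031),(.005,.031))])
    return P,O,a
E
python3 -c "
from imp import *
c=load('side6');s=readout.read_state()
for d in range(10,29,3):
  for hg in (.0785,):
    P,O,a=sil(c,s,np.radians(d),hg);i=P[:,1].argmax()
    print(d,'L',P[P[:,0].argmin()].round(1),'R',P[P[:,0].argmax()].round(1),'B',P[i].round(1))
I=c['image']
"
```

```text
10 L [179.9 256.5] R [205.3 255.8] B [193.1 266.2]
13 L [178.3 256.2] R [203.7 256.3] B [192.1 266.3]
16 L [176.7 255.8] R [202.1 256.8] B [191.1 266.3]
19 L [175.2 255.4] R [200.5 257.3] B [190.1 266.3]
22 L [173.7 254.8] R [198.8 257.6] B [189.1 266.3]
25 L [172.2 254.3] R [197.1 257.9] B [187.5 266.2]
28 L [170.8 253.6] R [195.5 258.2] B [186.5 266.1]
```

```bash
python3 -c "
from cam3 import *
for a in (.29,.305,.315,.33):
    def g(v):
        w=np.insert(v,3,a); return res(w)
    f=least_squares(g,[.711,-.038,-.05,0,0,.04,0,0,0,0,1]);v=np.insert(f.x,3,a)
    H,R=F(v);fo=H+R@[-.2,0,0];print(a,round(f.cost,2),np.degrees(v[2]).round(2),H.round(4),fo.round(4),'TCP',(fo+.0395*R[:,2]-[0,0,.019]).round(4))
"; python3 -m inch '[[0.2,-1.5,0.5,-7,0],[0.4,-3,1,-14,0],[0.6,-4.5,1.5,-21,0],[0.8,-6,2,-28,0],[1,-7.5,2.5,-35,0],[1.2,-9,3,-42,0],[1.4,-10.5,3.5,-49,0],[1.6,-12,3.9,-56,0],[1.8,-13.5,3.9,-63,0],[1.9,-15,3.9,-70,0]]';  python3 -m inch '[[0,0,0,-7,0],[0,0,0,-14,0],[0,0,0,-21,0],[0,0,0,-28,0],[0,0,0,-35,0],[0,0,0,-39.7,0],[0,0,0,-39.7,0],[0,0,0,-39.7,0]]'; python3 -m inch '[[0,0,0,0,0],[0,0,0,0,0],[0,0,0,0,0]]'
```

```text
0.29 5.86 -4.35 [ 0.7158 -0.0357  0.285 ] [ 0.5247 -0.0212  0.2278] TCP [ 0.5134 -0.0203  0.2467]
0.305 6.2 -4.3 [ 0.716  -0.0357  0.285 ] [ 0.5258 -0.0214  0.2249] TCP [ 0.514  -0.0205  0.2436]
0.315 6.55 -4.27 [ 0.7162 -0.0357  0.285 ] [ 0.5266 -0.0215  0.223 ] TCP [ 0.5143 -0.0206  0.2416]
0.33 7.25 -4.22 [ 0.7164 -0.0357  0.285 ] [ 0.5277 -0.0217  0.2202] TCP [ 0.5149 -0.0208  0.2386]
time_s: 11.67
position: [0.5135, -0.0062, 0.2405]
tcp_rot: [[0.82, 0.573, -0.004], [0.573, -0.82, 0.001], [-0.003, -0.003, -1.0]]
force: [0.3, 0.1, -1.3]
opening: 0.101
grasp_force: 35.2
time_s: 12.33
position: [0.5134, -0.0054, 0.2407]
tcp_rot: [[0.997, -0.075, -0.004], [-0.075, -0.997, 0.001], [-0.004, -0.001, -1.0]]
force: [0.8, -0.1, -2.1]
opening: 0.1
grasp_force: 35.2
time_s: 12.58
position: [0.5141, -0.0055, 0.242]
tcp_rot: [[0.997, -0.076, -0.001], [-0.076, -0.997, 0.0], [-0.001, -0.0, -1.0]]
force: [1.0, 0.0, -2.1]
opening: 0.105
grasp_force: 35.2
```

```bash
python3 -m inch '[[0,-1,0,0,0],[0,-1.5,0,0,0],[0,-1.5,0,0,0],[0,-1.5,0,0,0],[0,-1.5,0,0,0]]'; python3 -c "
from imp import *
for n in ('top','side'): snap(n,n+'7')
g=lambda f,x,y:cv2.resize(cv2.imread(f'pics/{f}.png')[y:y+90,x:x+60],(400,600),interpolation=cv2.INTER_CUBIC)
cv2.imwrite('pics/c6.png',np.hstack([g('top7',245,160),g('side7',240,130)]))
s=readout.read_state();print(s['position'])
for n in('top','side'):
  c=load(n+'7')
  for d in (14,18,22):
    P,O,a=sil(c,s,np.radians(d)); B=[O+h*a for h in (.028,.039,.05)]
    print(n,d,'disc',P.min(0).round(1),P.max(0).round(1),'bush axis',[proj(c,b).round(1).tolist() for b in B])
"
```

```text
time_s: 13.0
position: [0.5143, -0.0208, 0.2424]
tcp_rot: [[0.997, -0.077, 0.0], [-0.077, -0.997, 0.0], [0.0, -0.0, -1.0]]
force: [0.4, -0.1, -2.3]
opening: 0.101
grasp_force: 35.2
[ 0.51425132 -0.0205373   0.24235808]
top 14 disc [262.9 223.8] [283.2 244.2] bush axis [[272.7, 234.8], [272.5, 235.1], [272.3, 235.5]]
top 18 disc [263.2 222.1] [283.5 242.4] bush axis [[272.9, 233.6], [272.6, 234.2], [272.4, 234.8]]
top 22 disc [263.4 220.5] [283.7 240.6] bush axis [[273.0, 232.5], [272.8, 233.3], [272.5, 234.2]]
side 14 disc [252.4 220.9] [277.5 243.8] bush axis [[264.7, 227.2], [264.6, 225.0], [264.4, 222.7]]
side 18 disc [252.6 218.7] [277.7 242.2] bush axis [[264.8, 226.0], [264.6, 224.0], [264.5, 222.0]]
side 22 disc [252.8 216.5] [277.8 240.5] bush axis [[264.9, 224.6], [264.7, 223.0], [264.6, 221.3]]
```

View pics/c6.png

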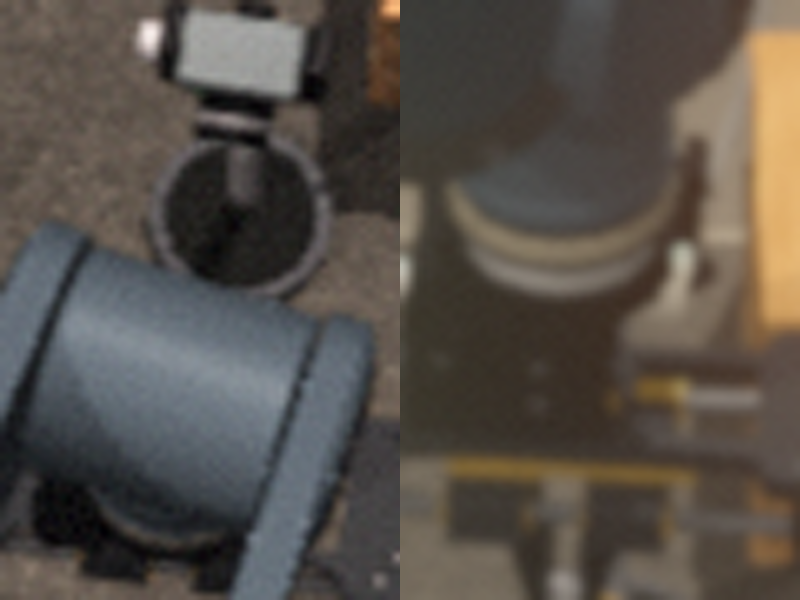

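```bash
python3 -c "
from h import *
I=load('side7')['image'];R=I[206:250,244:288].astype(int)
for y in range(R.shape[0]): print(206+y,''.join('#' if p.min()>125 else '+' if p.min()>95 else 'y' if p[2]-p[0]>45 else '-' if p.max()<60 else '.' for p in R[y]))
"
```

```text
206 ............................................
207 ............................................
208 ............-..............-................
209 ...............................-............
210 ................--.........--...............
211 ..............---........---................
212 ..............----.......---................
213 ..............----......---.................
214 ...............---......---.................
215 ...............--...++..--..................
216 ...............--..+#+..--.....+............
217 +...............-..###+..-.........+........
218 ................-..+#++.....................
219 +...............-..++++....y................
220 +....+.++++........+++....yyy...............
221 ++.+.++++++.............-yyyyy..............
222 ++..+++++++++yyy.........yyyy++.............
223 +...+++++.++++yy.-.......yyy+###+...........
224 .....+....+###+y.........yyyy####...........
225 +.....++.+####+yy........yyyy####+..........
226 .....++.++####+yyy.......yyyy#####..........
227 +++...+.++####+yyyy....yyyyyy#####+.......+.
228 +++++...+#####+yyy
[... 355 characters left out ...]
####+.........
236 +.+++++++++######+++++++#########+..........
237 ...+++++..+######+++#############++.........
238 +++++++...++#####+++############+++.........
239 ++++.+.....+++###+#############++...........
240 ++...+.+.....++#+#############+..........+++
241 ++.....+++...++++##########++...........++++
242 ..+...+.++....+.++++###++++............+++++
243 .+.....+++...+......+++..............+++++++
244 +......+.++........................+++++++++
245 +.++....+..........................+++++++++
246 +++++................+............++++++++++
247 ++++++...............+...........+++++++++++
248 ++++++..+...........++...+++.....+++++++++++
249 +++++++++...........++.+.++++...++++++++++++
```

```bash
python3 -m inch '[[0,0,0,0,0],[0,0,0,0,0],[0,0,0,0,0],[0,0,0,0,0],[0,0,0,0,0],[0,0,0,0,0]]' && python3 -c "
from h import *
I=snap('side','side8')['image'];J=load('side7')['image'];print(np.abs(I[215:245,250:282].astype(int)-J[215:245,250:282]).mean())
print(bot.hand_in())"
```

```text
time_s: 13.6
position: [0.5143, -0.0205, 0.2423]
tcp_rot: [[0.997, -0.077, 0.0], [-0.077, -0.997, 0.0], [0.0, -0.0, -1.0]]
force: [-0.1, 0.2, -1.2]
opening: 0.101
grasp_force: 35.2
1.3868055555555556
the job is handed in; nothing more can be done
None
```

I handed the job in at 13.6 s: the bush is on the impeller's collar and the gripper holds the impeller by the tang at my estimate of the focus point, leaning about 18° to match the camera; that tilt is the least certain part, as the images gave 16° ± 1.6° and I took 18° because the stated range starts at 17.2°.

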